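# Index the rotary fixture and offer the drilling jig up over its dowels

## Robot

A 6-joint arm with a two-finger parallel gripper is mounted at the origin on a cart in front of the work surface, level with it; the furniture and walls round the work are solid. World frame = base frame: x ahead of the robot, y to its left, z up, the work surface at z = 0. Lengths are in m, angles in degrees, forces in N, time in s.
With the tool pointing down it reaches from about 0.375 to 0.9 m from the base axis. Payload 3.1 kg.
Tool frame: the origin (TCP) lies at the very end of the fingers, on their centre line; the grasp point (between the pads) lies 19 mm behind it; z points along the fingers, y is the line along which they close (so a half turn about z gives the same grasp; the last joint's range is limited). The gripper opens to 87 mm and grips with 3 to 60 N. Pads are 19 mm wide; open, the fingers measure 117 mm over their backs; the gripper's body (75 mm by 190 mm) begins 51 mm behind the grasp point.
Start: joints at [-87.519, 30.224, 82.088, -0, 67.689, -10.227], TCP at [0.138, -0.61, 0.223] pointing down, gripper open.
Joint ranges: [-176.69, 176.69], [-43.24, 126.21], [12.49, 139.97], [-82, 262], [0, 151.66], [-163.58, 163.58]. Speed limits (degrees/s): [159.86, 159.86, 180, 180, 180, 180].

## Interface

Orientations are given as a 3x3 rotation matrix whose columns are the frame's x, y, z axes.
In Python, from rig import bot gives the robot as it stands.
- The arm moves only by the tool move_arm, never from a script. Its argument "increments" is a list of rows, each an object with "xyz": the shift along the tool's x, y, z in mm, a list of three; "roll": the turn about the tool's z in rad; "grip": the opening in per cent of the stroke, from 0 (shut) to 100 (fully open). A call has 1 to 5 rows; each row shifts and turns the commanded pose from where the row before left it, along the tool's axes as they then stand; what a row does not reach is not made up. A row lasts 1/12 s, in which the tool goes at most 41.7 mm and 7.16 degrees, less where a joint would pass 70% of its speed; a pose out of reach is approached as far as the arm can. A call is refused whole if a number of a shift passes 41.7 or a number of a turn 0.125, either way. A call with a gripper value outside its range is refused whole. The fingers move at their own pace and stop on an object; the grip force is fixed at half the most. Time passes only in rows, so rows that do not move let the fingers close. It gives the time, the measured TCP pose, the force, the opening and the grip force at its end, in the units of the state.
- bot.read_state(): the state, without advancing time (a new reading comes with each control period).
- bot.capture(name): name is "scene" or "top" or "wrist"; returns (picture, depth): 480x640x3 uint8, red, green, blue; 480x640 float32, m along the optical axis (not along the pixel's ray), 0 where there is no reading.
- bot.camera_model(name): a dict with "intrinsics" (3x3 intrinsics, pixels), "rvec" (rotation vector, rad) and "tvec" (3), from world to camera coordinates, as OpenCV has them; the wrist camera has in their place "tool_from_camera" (4x4, takes a point from camera to tool coordinates, whose origin is the TCP and whose axes are the flange's). Camera axes: x right, y down, z forward; pixel columns grow to the right and rows downward; lengths in m; the calibration is good to about 2 mm. The wrist camera is an equidistant fisheye: a pixel r from the principal point sees the ray r / f radians off the axis. A picture is of the moment at which its call begins: read the wrist's pose just before it. camera_model takes no time and is no camera call.
- bot.hand_in(): hands the job in; it is judged then, once.
Trained networks look in the newest picture that a camera, given by its name, has taken for a name from the list of things; names that differ only in an ending like _2 or _b are one class to them, and where a whole thing is asked for, a point or a joint stands for the part that bears it (a point fixed in the world has none). Each returns a list of dicts, best first, with "conf" (0 to 1); they miss things now and then, are a little off and sometimes report something else, mostly with a low value. They report only what shows in the picture. A call takes as long as a camera call. They do not tell look-alikes from the thing itself.
- bot.spot_in(label, camera): "at" ([x, y, z] in m, in the coordinates of the camera as it stood for that picture, good to about 4 mm: the middle of the surface that is visible of it).
- bot.trace(label, camera): "mask" (480x640 bool, what is visible of it).
The state is a dict: "time_s": time; "joint_positions": joint angles; "qvel": joint speeds; "tau": joint torques, N m; "position": TCP position; "tcp_rot": TCP orientation; "force": force on the tool from outside, world axes, zero at the start; "moment": the same for the moment, N m; "opening": opening from 0.0 (shut) to 1.0 (fully open); "grasp_force": force on a finger pad.
Only numpy, scipy, OpenCV 4.12 (cv2) and the standard library are available. Lean on these libraries where they do the work, as an engineer would, in place of code of your own. Each camera call takes 0.05 s, during which the arm holds its last target. There are 200 camera calls.

## Task

Turn the rotary fixture's platter counter-clockwise (seen from above) by its upright handle until it is fully against its stop. Then pick up the two-hole drilling jig by its rib, lift it over the fixture's guard and bring it over the two dowels on the platter: level, each hole lined up above a dowel (either way round), about 1 cm above the dowel tips. Stop there and finish while still holding the jig in the air; the jig must never touch the fixture, the platter must stay at its stop, and the other loose things on the bench must be left where they are.

Things in the scene. Friction and masses are not known exactly. Their poses are not given: they have to be found in the camera images.
- fixture: fixed rotary fixture. Origin on the platter's vertical axis, at bench height. Base plate x -95 to 95, y -100 to +127 mm, 12 mm thick; platter disc radius 90 mm, top face 40 mm above the bench. Guard: upright aluminium sheet at fixture y = +125 mm, 260 mm long along x, 8 mm thick at its rolled top edge, 92 mm high, between fixture and jig. Yaw varies by 0.22 rad either way
- platter (a joint): angle of the platter about the vertical axis, 0 to 1.571 rad (hard stop), growing counter-clockwise from above. Starts at 0 to 0.45, stays where left, takes about 0.2 N m (2.5 N at the handle) to turn. At 0 its axes are parallel to the fixture's: handle at fixture y = -78 mm, dowels at y = +52 mm; at the stop handle at x = +78, dowels at x = -52 mm
- pins_top (a point): turns with the platter: the point midway between the two dowel tips, at tip height, 68 mm above the bench, 52 mm from the platter axis. The dowels are steel, 8 mm in diameter, 28 mm tall, 80 mm apart: at +-40 mm along this point's x axis. z is up
- handle_top (a point): turns with the platter: centre of the top of the upright round black handle (diameter 14 mm, 50 mm tall above the platter, with a collar 22 mm wide on its lowest 6 mm), 90 mm above the bench, 78 mm from the platter axis, across the axis from the dowels
- jig: loose aluminium drilling jig, 0.21 to 0.39 kg. Origin: centre of its underside. Plate 46 mm (x) by 112 mm (y) by 8 mm, with two 14 mm through holes at y = +-40 mm; on it, in the middle, an upright grip rib 14 mm thick (x) by 56 mm (y), whose top is 59 mm above the underside. Starts lying on the bench, plate down, left of the fixture
- bolt_near: loose steel hex bolt, 85 mm tall, standing on its 27 mm head between jig and fixture; leave it. Origin at its underside
- bolt_far: the same kind of bolt, standing farther from the robot; leave it
- coupling: loose grey pipe coupling, 40 mm wide, 48 mm tall, standing on end; leave it. Origin at its underside
Things that resemble listed ones, but are neither listed nor needed, are in the scene too. Of the things shaped like the jig, the aluminium one is meant.

How it is judged (in metres and radians):
On the way, in this order (a step that is already met when the one before it is completed fails the run):
1. the platter is turned fully against its stop (within 0.05 rad) while the jig still lies on the bench (value of joint platter above 1.52 rad and height (world z) of jig below 0.01 m), for 0.2 s.
2. the jig passes over the guard, its underside above the guard's top edge (z of jig in the frame of fixture above 0.092 m and y of jig in the frame of fixture between 0.07 and 0.2 m), for 0.03 s.
At the end, for the whole second after the job is handed in: Platter within 0.05 rad of its stop; jig held still in the fingers, not touching the fixture, its underside 4 to 20 mm above the dowel tips, its centre within 7 mm of the dowels' midpoint, its long axis within 0.1 rad of the line through the dowels, level within 0.1 rad (value of joint platter above 1.52 rad and horizontal distance between jig and pins_top below 0.007 m and angle between the y axis of jig and the x axis of pins_top, either way round below 0.1 rad and angle between jig's own z axis and vertical below 0.1 rad and z of jig in the frame of pins_top between 0.004 and 0.02 m and contact force between jig and fixture below 0.05 N and contact force between jig and the fingers above 2 N and linear speed of jig below 0.02 m/s); the arm keeps its last pose, push and grip.
It fails at once if the jig touches the fixture, its guard or its dowels (over 1 N) (contact force between jig and fixture above 1 N).
It fails at once if a loose bystander is moved by more than 20 mm (distance of any of bolt_near, bolt_far, coupling from where it was at the start of the episode above 0.02 m).
It also fails if it takes over 61 s, if anything falls off the work surface, if the arm or the gripper's body presses on something with over 40 N, if the wrist force passes 120 N, or if a joint passes its speed limit or range.

## Working session

There is one attempt and no reset: what is moved stays moved. The work goes in short steps, Python scripts to look and compute and a tool call to move; the robot and the scene stay as the last step left them, time stands still between calls to the robot, and variables do not carry over. Pictures are saved under pics/ and viewed, at most 10 in all, crops included, and the job is handed in when it is done.

Besides the shell and the picture viewer there is one more tool, called after ">>>" by a JSON object that holds its "method" and its "body", one argument or row to a line. move_arm: Moves the arm, as the interface text tells. Its arguments: {"type":"object","properties":{"increments":{"type":"array"}},"required":["increments"]}

```bash
mkdir -p pics; ls
cat > h.py <<'E'
import numpy as np, cv2
from rig import bot
def cam(n):
    m=bot.camera_model(n); K=np.array(m["intrinsics"]); R=cv2.Rodrigues(np.array(m["rvec"],float))[0]; t=np.array(m["tvec"],float).ravel()
    return K,R,t
def c2w(n,p):
    K,R,t=cam(n); return (np.asarray(p)-t)@R
def cloud(n,d):
    K,R,t=cam(n); v,u=np.mgrid[:480,:640]
    P=np.stack([(u-K[0,2])/K[0,0]*d,(v-K[1,2])/K[1,1]*d,d],-1)
    W=(P-t)@R; W[d<=0]=np.nan; return W
def w2p(n,p):
    K,R,t=cam(n); q=R@np.asarray(p,float)+t; q=K@q; return q[:2]/q[2]
E
python3 - <<'E'
from h import *
for n in("scene","top"):
    im,d=bot.capture(n); cv2.imwrite(f"pics/{n}0.png",im[:,:,::-1]); np.save(f"pics/{n}d.npy",d)
    for l in("fixture","handle_top","jig","bolt_near","coupling","pins_top"):
        for r in bot.spot_in(l,n): print(n,l,np.round(c2w(n,r["at"]),3),np.round(w2p(n,c2w(n,r["at"]))),round(r["conf"],2))
s=bot.read_state(); print(s["time_s"],s["position"],np.round(s["tcp_rot"],3))
E
```

```text
pics
scene fixture [ 0.563 -0.118  0.047] [359. 217.] 0.61
scene jig [0.396 0.431 0.01 ] [168. 346.] 0.87
scene jig [0.449 0.121 0.01 ] [297. 281.] 0.74
scene jig [ 0.328 -0.175  0.006] [435. 270.] 0.61
scene bolt_near [ 0.501 -0.029  0.043] [342. 239.] 0.76
scene coupling [0.653 0.189 0.032] [233. 239.] 0.88
top fixture [ 0.549 -0.221  0.042] [432. 237.] 0.74
top fixture [ 0.504 -0.031  0.048] [350. 255.] 0.68
top handle_top [ 0.552 -0.243  0.039] [441. 236.] 0.86
top handle_top [0.671 0.183 0.041] [260. 186.] 0.7
top jig [ 0.333 -0.228  0.009] [435. 331.] 0.79
top jig [0.405 0.422 0.009] [157. 298.] 0.73
top jig [0.453 0.115 0.009] [288. 279.] 0.66
top bolt_near [ 0.503 -0.034  0.047] [352. 256.] 0.61
top coupling [0.67  0.186 0.041] [259. 186.] 0.65
top coupling [ 0.549 -0.222  0.041] [432. 237.] 0.23
top pins_top [ 0.554 -0.241  0.045] [441. 235.] 0.64
0.7 [ 0.13751215 -0.60969081  0.22258001] [[ 0.976  0.22   0.   ]
 [ 0.22  -0.976 -0.   ]
 [-0.     0.    -1.   ]]
```

View pics/scene0.png

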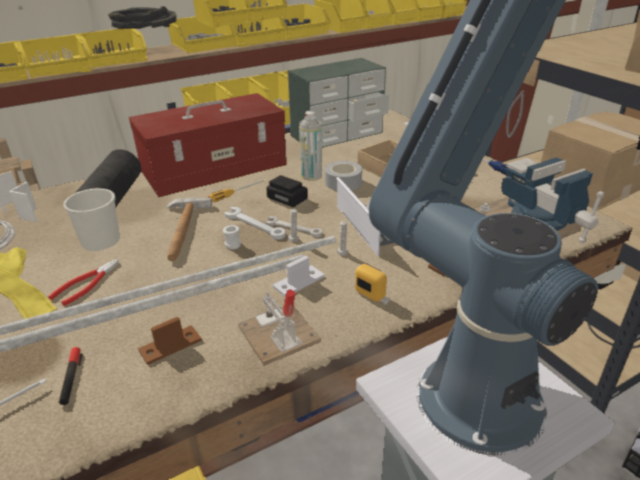

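View pics/top0.png

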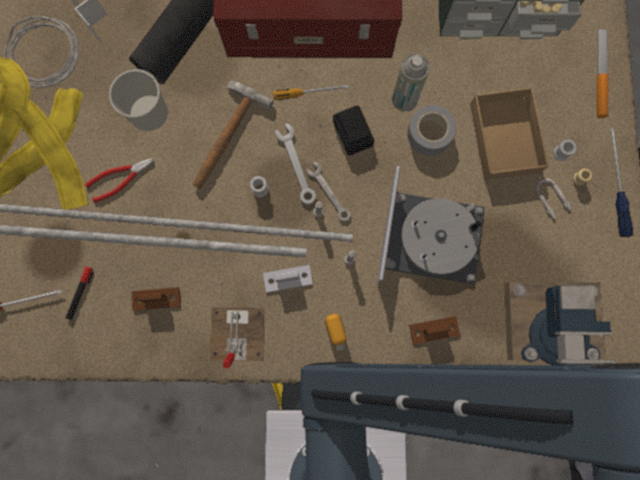

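The aluminium jig is at (288,279) in the top picture. Its look-alikes are brown, at (157,298) and (435,331). The fixture is at (440,237), its guard runs (397,168)–(382,278), and the bolts are at (350,258) and (318,210). Next is one close crop plus depth measurements.

Run:
```python
from h import *
im=cv2.imread("pics/top0.png"); c=im[160:340,255:495]; cv2.imwrite("pics/crop.png",cv2.resize(c,None,fx=3.2,fy=3.2,interpolation=cv2.INTER_CUBIC))
d=np.load("pics/topd.npy"); W=cloud("top",d); 
z=W[...,2]
def fit(m,name):
    P=W[m]; c=P.mean(0); u,s,v=np.linalg.svd(P[:,:2]-c[:2],full_matrices=False); q=(P[:,:2]-c[:2])@v.T
    print(name,m.sum(),np.round(c,4),"axis",np.round(v[0],3),"mid",np.round(c[:2]+((q.max(0)+q.min(0))/2)@v,4),"ext",np.round(np.ptp(q,axis=0),3))
box=np.zeros_like(z,bool); box[160:290,375:410]=1
fit(box&(z>0.083)&(z<.1),"guard")
box[:]=0; box[190:285,402:490]=1
disc=box&(z>.036)&(z<.044)
cs,_=cv2.findContours(disc.astype(np.uint8),cv2.RETR_EXTERNAL,cv2.CHAIN_APPROX_NONE); k=max(cs,key=cv2.contourArea)
(cx,cy),r=cv2.minEnclosingCircle(k); print("disc",cx,cy,r,W[int(round(cy)),int(round(cx))])
hi=box&(z>.05); n,L,st,ce=cv2.connectedComponentsWithStats(hi.astype(np.uint8))
for i in range(1,n): print("hi",st[i],np.round(ce[i]),np.round(np.nanmedian(W[L==i],0),3),np.nanmax(z[L==i]))
box[:]=0; box[255:305,255:320]=1
fit(box&(z>.05)&(z<.07),"rib"); fit(box&(z>.004)&(z<.013),"plate")
box[:]=0; box[245:270,340:362]=1; fit(box&(z>.05),"bolt_near")
box[:]=0; box[195:222,308:330]=1; fit(box&(z>.05),"bolt_far")
```

```text
guard 406 [ 0.5729 -0.118   0.0909] axis [-0.987  0.161] mid [ 0.5754 -0.1184] ext [0.266 0.009]
disc 443.79547119140625 233.14466857910156 41.9730110168457 [ 0.55899599 -0.24904825  0.04423737]
hi [414 220   5   5  15] [416. 222.] [ 0.58  -0.181  0.066] 0.0742857880456599
hi [471 220  11  10  63] [476. 224.] [ 0.572 -0.314  0.085] 0.09570711562235205
hi [442 229   1   1   1] [442. 229.] [ 0.567 -0.243  0.053] 0.05270933109213616
hi [463 229   1   1   1] [463. 229.] [ 0.567 -0.292  0.051] 0.05065169190226992
hi [442 231   1   1   1] [442. 231.] [ 0.562 -0.243  0.053] 0.05277099147506642
hi [440 232   1   1   1] [440. 232.] [ 0.559 -0.238  0.054] 0.05373453914046174
hi [440 233   4   3   8] [442. 234.] [ 0.554 -0.241  0.053] 0.05431380159543358
hi [446 234   1   1   1] [446. 234.] [ 0.555 -0.252  0.05 ] 0.050490182728000904
hi [445 237   1   1   1] [445. 237.] [ 0.548 -0.25   0.051] 0.050875033121094586
hi [423 253   5   5  17] [425. 255.] [ 0.503 -0.2    0.064] 0.07257241622379862
rib 150 [0.456  0.1152 0.0589] axis [-0.181  0.984] mid [0.4562 0.1154] ext [0.055 0.014]
plate 769 [0.4542 0.1166 0.0077] axis [ 0.172 -0.985] mid [0.4527 0.118 ] ext [0.163 0.141]
bolt_near 57 [ 0.5023 -0.0322  0.0788] axis [-0.481  0.877] mid [ 0.5031 -0.0326] ext [0.016 0.015]
bolt_far 59 [0.6146 0.0421 0.0788] axis [-0.842 -0.539] mid [0.616  0.0421] ext [0.015 0.015]
```

View pics/crop.png

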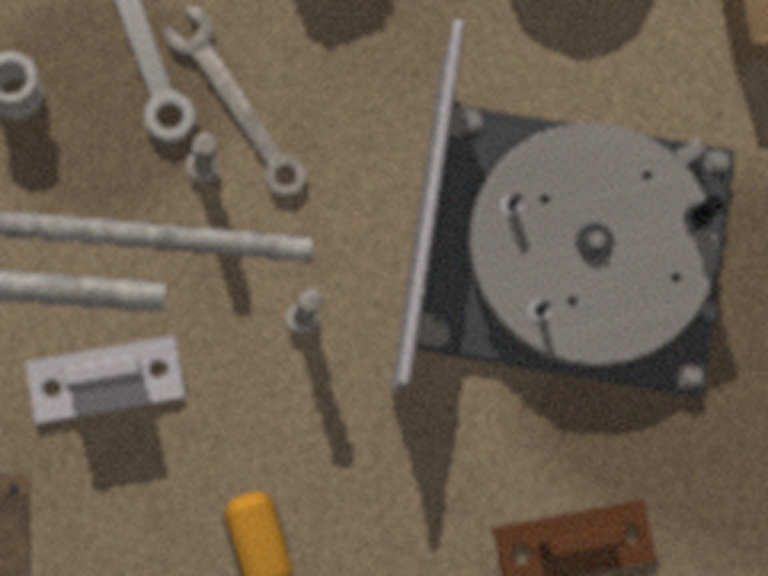

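The crop confirms the jig is aluminium, with holes at (52,387) and (160,368). The dowels are at (514,203) and (542,307), and the black handle is at (707,212). The fixture origin comes to about (0.555, -0.2415) with yaw about -0.16, and the platter is at about 0.40 rad. I'll approach above the handle at the present height.

>>> {"method": "move_arm", "body": {
  "increments": [
    {"xyz": [32.6, -12.7, 0], "roll": 0, "grip": 40},
    {"xyz": [32.6, -12.7, 0], "roll": 0, "grip": 40},
    {"xyz": [32.6, -12.7, 0], "roll": 0, "grip": 40},
    {"xyz": [32.6, -12.7, 0], "roll": 0, "grip": 40},
    {"xyz": [32.6, -12.7, 0], "roll": 0, "grip": 40}
  ]
}}

```text
time_s: 1.12
position: [0.2836, -0.5109, 0.2227]
tcp_rot: [[0.976, 0.219, 0.0], [0.219, -0.976, -0.0], [0.0, 0.0, -1.0]]
force: [1.0, -0.1, 0.5]
opening: 0.709
grasp_force: 0.0
```

>>> {"method": "move_arm", "body": {
  "increments": [
    {"xyz": [32.6, -12.7, 0], "roll": 0, "grip": 40},
    {"xyz": [32.6, -12.7, 0], "roll": 0, "grip": 40},
    {"xyz": [32.6, -12.7, 0], "roll": 0, "grip": 40},
    {"xyz": [32.6, -12.7, 0], "roll": 0, "grip": 40},
    {"xyz": [32.6, -12.7, 0], "roll": 0, "grip": 40}
  ]
}}

```text
time_s: 1.53
position: [0.4289, -0.413, 0.2227]
tcp_rot: [[0.976, 0.22, 0.0], [0.22, -0.976, -0.0], [0.0, 0.0, -1.0]]
force: [0.7, -0.8, 0.6]
opening: 0.415
grasp_force: 0.0
```

>>> {"method": "move_arm", "body": {
  "increments": [
    {"xyz": [32.6, -12.7, 0], "roll": 0, "grip": 40},
    {"xyz": [32.6, -12.7, 0], "roll": 0, "grip": 40},
    {"xyz": [32.6, -12.7, 0], "roll": 0, "grip": 40},
    {"xyz": [32.6, -12.7, 0], "roll": 0, "grip": 40},
    {"xyz": [32.6, -12.7, 0], "roll": 0, "grip": 40}
  ]
}}

```text
time_s: 1.95
position: [0.574, -0.315, 0.2227]
tcp_rot: [[0.975, 0.22, 0.0], [0.22, -0.975, -0.0], [0.0, 0.0, -1.0]]
force: [-0.1, -0.6, 0.3]
opening: 0.404
grasp_force: 0.0
```

>>> {"method": "move_arm", "body": {
  "increments": [
    {"xyz": [0, 0, 0], "roll": -0.122, "grip": 40},
    {"xyz": [0, 0, 0], "roll": -0.122, "grip": 40},
    {"xyz": [0, 0, 0], "roll": -0.122, "grip": 40},
    {"xyz": [0, 0, 0], "roll": -0.122, "grip": 40},
    {"xyz": [0, 0, 0], "roll": -0.122, "grip": 40}
  ]
}}

```text
time_s: 2.37
position: [0.5728, -0.316, 0.2225]
tcp_rot: [[0.669, 0.743, -0.0], [0.743, -0.669, 0.0], [-0.0, -0.0, -1.0]]
force: [-0.1, 0.8, -0.4]
opening: 0.401
grasp_force: 0.0
```

>>> {"method": "move_arm", "body": {
  "increments": [
    {"xyz": [0, 0, 0], "roll": -0.122, "grip": 40},
    {"xyz": [0, 0, 0], "roll": -0.122, "grip": 40},
    {"xyz": [0, 0, 0], "roll": -0.122, "grip": 40},
    {"xyz": [0, 0, 0], "roll": -0.122, "grip": 40},
    {"xyz": [0, 0, 0], "roll": -0.122, "grip": 40}
  ]
}}

```text
time_s: 2.78
position: [0.5726, -0.3162, 0.2225]
tcp_rot: [[0.123, 0.992, -0.0], [0.992, -0.123, 0.0], [0.0, -0.0, -1.0]]
force: [-0.9, 0.3, 0.7]
opening: 0.401
grasp_force: 0.0
```

>>> {"method": "move_arm", "body": {
  "increments": [
    {"xyz": [0, 0, 0], "roll": -0.122, "grip": 40},
    {"xyz": [0, 0, 0], "roll": -0.122, "grip": 40},
    {"xyz": [0, 0, 0], "roll": -0.122, "grip": 40},
    {"xyz": [0, 0, 0], "roll": 0, "grip": 40},
    {"xyz": [0, 0, 0], "roll": 0, "grip": 40}
  ]
}}

```text
time_s: 3.2
position: [0.5727, -0.3162, 0.2226]
tcp_rot: [[-0.232, 0.973, 0.0], [0.973, 0.232, 0.0], [0.0, 0.0, -1.0]]
force: [0.2, -0.3, 0.3]
opening: 0.402
grasp_force: 0.0
```

```bash
cat >> h.py <<'E'
def wpose():
    s=bot.read_state(); T=np.eye(4); T[:3,:3]=s["tcp_rot"]; T[:3,3]=s["position"]
    m=bot.camera_model("wrist"); return T@np.array(m["tool_from_camera"]),m
def wcloud(d,T,m):
    K=np.array(m["intrinsics"]); v,u=np.mgrid[:480,:640]
    x=(u-K[0,2])/K[0,0]; y=(v-K[1,2])/K[1,1]; r=np.hypot(x,y)+1e-9
    k=np.tan(np.minimum(r,1.5))/r*d; P=np.stack([x*k,y*k,d],-1)
    W=P@T[:3,:3].T+T[:3,3]; W[(d<=0)|(r>1.45)]=np.nan; return W
def st():
    s=bot.read_state(); R=np.array(s["tcp_rot"]); print("t",round(s["time_s"],2),"p",np.round(s["position"],4),"phi",round(np.degrees(np.arctan2(R[1,0],R[0,0])),2),"z",np.round(R[:,2],3),"F",np.round(s["force"],1),"op",round(s["opening"],3),"gf",s["grasp_force"],"q",np.round(s["joint_positions"],1)); return s
E
python3 - <<'E'
from h import *
st(); T,m=wpose(); im,d=bot.capture("wrist"); cv2.imwrite("pics/w1.png",im[:,:,::-1]); W=wcloud(d,T,m); np.save("pics/w1.npy",W)
for l in("handle_top","pins_top"):
    for r in bot.spot_in(l,"wrist"): print(l,np.round(T[:3,:3]@r["at"]+T[:3,3],3),round(r["conf"],2))
z=W[...,2]; o=np.array([.5548,-.2415]); rr=np.hypot(W[...,0]-o[0],W[...,1]-o[1])
hi=(z>.06)&(z<.1)&(rr<.1); n,L,s_,ce=cv2.connectedComponentsWithStats(hi.astype(np.uint8))
for i in range(1,n):
    if s_[i,4]>8: 
        Q=W[L==i]; t=Q[Q[:,2]>np.nanmax(Q[:,2])-.006]; print(s_[i],np.round(t.mean(0),4),len(t))
E
```

```text
t 3.2 p [ 0.5727 -0.3162  0.2226] phi 103.4 z [ 0.  0. -1.] F [ 0.2 -0.3  0.3] op 0.402 gf 0.0 q [-38.7  32.5  77.6   0.   69.9 -52.1]
handle_top [ 0.552 -0.238  0.038] 0.81
pins_top [ 0.554 -0.243  0.041] 0.76
[355  69  11  10  78] [ 0.5826 -0.1831  0.0674] 68
[262  70  10   9  70] [ 0.5055 -0.2017  0.0675] 62
[306 212  16  24 332] [ 0.5742 -0.3176  0.0899] 218
```

View pics/w1.png

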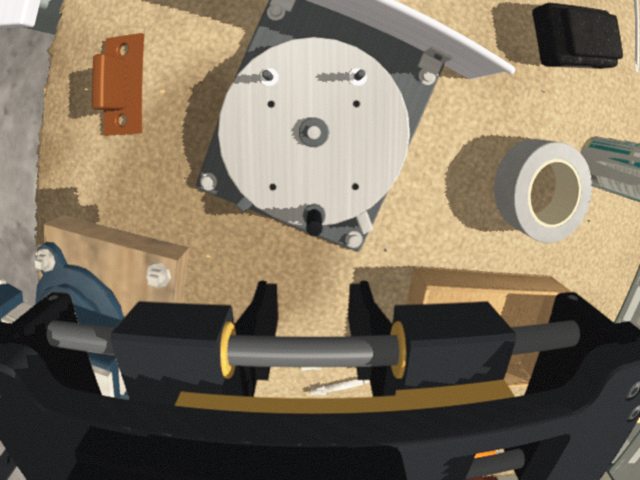

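The wrist view shows the handle at (314,218) and the dowels at (268,76) and (358,75). The 3D points match the given sizes: dowel spacing is 79 mm and handle to dowels is 129 mm. The axis is at (0.556, -0.242). I'll go down so the fingers straddle the handle, then start the arc.

>>> {"method": "move_arm", "body": {
  "increments": [
    {"xyz": [-2, 1, 32.5], "roll": 0, "grip": 40},
    {"xyz": [0, 0, 32.5], "roll": 0, "grip": 40},
    {"xyz": [0, 0, 32.5], "roll": 0, "grip": 40},
    {"xyz": [0, 0, 32.5], "roll": 0, "grip": 40},
    {"xyz": [0, 0, 32.5], "roll": 0, "grip": 40}
  ]
}}

```text
time_s: 3.77
position: [0.5742, -0.3181, 0.0589]
tcp_rot: [[-0.233, 0.972, 0.001], [0.972, 0.233, -0.001], [-0.001, 0.001, -1.0]]
force: [0.0, 1.2, 0.7]
opening: 0.4
grasp_force: 0.0
```

>>> {"method": "move_arm", "body": {
  "increments": [
    {"xyz": [0, 0, 0], "roll": 0, "grip": 24},
    {"xyz": [0, 0, 0], "roll": 0, "grip": 24},
    {"xyz": [0, 0, 0], "roll": 0, "grip": 24},
    {"xyz": [0, 0, 0], "roll": 0, "grip": 24}
  ]
}}

```text
time_s: 4.1
position: [0.5758, -0.3193, 0.0628]
tcp_rot: [[-0.234, 0.972, 0.004], [0.972, 0.234, -0.003], [-0.004, 0.003, -1.0]]
force: [0.2, -0.5, 0.3]
opening: 0.258
grasp_force: 0.0
```

>>> {"method": "move_arm", "body": {
  "increments": [
    {"xyz": [0.2, 6.2, 0], "roll": -0.08, "grip": 24},
    {"xyz": [0.2, 6.2, 0], "roll": -0.08, "grip": 24},
    {"xyz": [0.2, 6.2, 0], "roll": -0.08, "grip": 24},
    {"xyz": [0.2, 6.2, 0], "roll": -0.08, "grip": 24}
  ]
}}

```text
time_s: 4.43
position: [0.597, -0.3098, 0.0628]
tcp_rot: [[-0.532, 0.847, 0.001], [0.847, 0.532, -0.003], [-0.003, -0.001, -1.0]]
force: [-3.0, -1.1, 1.2]
opening: 0.242
grasp_force: 1.7
```

>>> {"method": "move_arm", "body": {
  "increments": [
    {"xyz": [0.3, 6.2, 0], "roll": -0.08, "grip": 24},
    {"xyz": [0.3, 6.2, 0], "roll": -0.08, "grip": 24},
    {"xyz": [0.3, 6.2, 0], "roll": -0.08, "grip": 24},
    {"xyz": [0.3, 6.2, 0], "roll": -0.08, "grip": 24},
    {"xyz": [0.3, 6.2, 0], "roll": -0.08, "grip": 24}
  ]
}}

```text
time_s: 4.85
position: [0.6196, -0.2889, 0.0628]
tcp_rot: [[-0.82, 0.573, 0.002], [0.573, 0.82, -0.004], [-0.004, -0.002, -1.0]]
force: [-2.4, -2.5, -0.7]
opening: 0.24
grasp_force: 1.7
```

>>> {"method": "move_arm", "body": {
  "increments": [
    {"xyz": [0.3, 6.2, 0], "roll": -0.08, "grip": 24},
    {"xyz": [0.3, 6.2, 0], "roll": -0.08, "grip": 24},
    {"xyz": [0.3, 6.2, 0], "roll": -0.08, "grip": 24},
    {"xyz": [0.3, 6.2, 0], "roll": -0.08, "grip": 24},
    {"xyz": [0, 0, 0], "roll": 0, "grip": 24}
  ]
}}

```text
time_s: 5.27
position: [0.6314, -0.2654, 0.0628]
tcp_rot: [[-0.958, 0.288, 0.004], [0.288, 0.958, -0.003], [-0.005, -0.002, -1.0]]
force: [-0.3, 0.6, 0.1]
opening: 0.245
grasp_force: 0.1
```

>>> {"method": "move_arm", "body": {
  "increments": [
    {"xyz": [0.1, 4, 0], "roll": -0.05, "grip": 24},
    {"xyz": [0.1, 4, 0], "roll": -0.05, "grip": 24},
    {"xyz": [0, 3, 0], "roll": -0.035, "grip": 24}
  ]
}}

```text
time_s: 5.52
position: [0.6335, -0.256, 0.0628]
tcp_rot: [[-0.987, 0.158, 0.004], [0.158, 0.987, -0.004], [-0.004, -0.003, -1.0]]
force: [-2.2, -3.0, 0.4]
opening: 0.242
grasp_force: 1.5
```

>>> {"method": "move_arm", "body": {
  "increments": [
    {"xyz": [0, 2, 0], "roll": 0, "grip": 24},
    {"xyz": [0, 1, 0], "roll": 0, "grip": 24}
  ]
}}

```text
time_s: 5.68
position: [0.6344, -0.2527, 0.0624]
tcp_rot: [[-0.987, 0.16, 0.004], [0.16, 0.987, -0.003], [-0.005, -0.003, -1.0]]
force: [0.7, -2.4, 1.5]
opening: 0.239
grasp_force: 1.4
```

>>> {"method": "move_arm", "body": {
  "increments": [
    {"xyz": [0, 1, 0], "roll": 0, "grip": 24},
    {"xyz": [0, 1, 0], "roll": 0, "grip": 24}
  ]
}}

```text
time_s: 5.85
position: [0.6344, -0.2514, 0.0617]
tcp_rot: [[-0.987, 0.159, 0.003], [0.159, 0.987, -0.004], [-0.004, -0.004, -1.0]]
force: [-0.2, -6.5, 4.8]
opening: 0.241
grasp_force: 3.6
```

>>> {"method": "move_arm", "body": {
  "increments": [
    {"xyz": [0, 1.5, 0], "roll": 0, "grip": 24},
    {"xyz": [0, 1.5, 0], "roll": 0, "grip": 24},
    {"xyz": [0, 0, 0], "roll": 0, "grip": 24},
    {"xyz": [0, 0, 0], "roll": 0, "grip": 24},
    {"xyz": [0, 0, 0], "roll": 0, "grip": 24}
  ]
}}

```text
time_s: 6.27
position: [0.6345, -0.2513, 0.0617]
tcp_rot: [[-0.987, 0.158, 0.003], [0.158, 0.987, -0.008], [-0.004, -0.008, -1.0]]
force: [-2.3, -11.9, 4.0]
opening: 0.238
grasp_force: 5.6
```

Force rises with no motion, so the platter is at its stop. Relax, open and rise.

>>> {"method": "move_arm", "body": {
  "increments": [
    {"xyz": [0, -3, 0], "roll": 0, "grip": 40},
    {"xyz": [0, -3, 0], "roll": 0, "grip": 40},
    {"xyz": [0, 0, 0], "roll": 0, "grip": 40},
    {"xyz": [0, 0, 0], "roll": 0, "grip": 40}
  ]
}}

```text
time_s: 6.6
position: [0.632, -0.2512, 0.0594]
tcp_rot: [[-0.987, 0.159, -0.002], [0.159, 0.987, 0.002], [0.002, 0.002, -1.0]]
force: [-0.2, 0.2, 0.3]
opening: 0.386
grasp_force: 0.0
```

>>> {"method": "move_arm", "body": {
  "increments": [
    {"xyz": [0, 0, -20], "roll": 0, "grip": 40},
    {"xyz": [0, 0, -30], "roll": 0, "grip": 40},
    {"xyz": [0, 0, -35], "roll": 0, "grip": 40},
    {"xyz": [0, 0, -35], "roll": 0, "grip": 40},
    {"xyz": [0, 0, -30], "roll": 0, "grip": 50}
  ]
}}

```text
time_s: 7.02
position: [0.6328, -0.2511, 0.2118]
tcp_rot: [[-0.988, 0.158, 0.0], [0.158, 0.988, 0.001], [-0.0, 0.001, -1.0]]
force: [0.8, -0.4, -0.4]
opening: 0.428
grasp_force: 0.0
```

>>> {"method": "move_arm", "body": {
  "increments": [
    {"xyz": [0, 0, 0], "roll": 0, "grip": 50},
    {"xyz": [0, 0, 0], "roll": 0, "grip": 50}
  ]
}}

```text
time_s: 7.18
position: [0.6338, -0.2518, 0.2124]
tcp_rot: [[-0.988, 0.158, 0.004], [0.158, 0.988, -0.002], [-0.004, -0.001, -1.0]]
force: [-0.9, 1.0, 0.4]
opening: 0.484
grasp_force: 0.0
```

Run:
```python
from h import *
st(); T,m=wpose(); im,d=bot.capture("wrist"); cv2.imwrite("pics/w2.png",im[:,:,::-1]); W=wcloud(d,T,m)
z=W[...,2]; o=np.array([.556,-.242]); rr=np.hypot(W[...,0]-o[0],W[...,1]-o[1])
hi=(z>.058)&(z<.1)&(rr<.1); n,L,s_,ce=cv2.connectedComponentsWithStats(hi.astype(np.uint8))
for i in range(1,n):
    if s_[i,4]>8: 
        Q=W[L==i]; t=Q[Q[:,2]>np.nanmax(Q[:,2])-.006]; print(s_[i],np.round(t.mean(0),4),len(t))
g=(z>.085)&(z<.1)&(rr>.1)&(rr<.25)&(W[...,1]<-.05); P=W[g]; print(len(P)); c=P.mean(0); u,s,v=np.linalg.svd(P[:,:2]-c[:2],full_matrices=False); print("guard",c,v[0])
```

```text
t 7.18 p [ 0.6338 -0.2518  0.2124] phi 170.94 z [ 0.004 -0.002 -1.   ] F [-0.9  1.   0.4] op 0.484 gf 0.0 q [ -31.1   35.2   74.     0.    70.6 -112. ]
[353  63  11  11  80] [ 0.5116 -0.1952  0.0673] 73
[256  64  11  10  77] [ 0.4992 -0.2734  0.0675] 70
[301 211  17  25 371] [ 0.6324 -0.2548  0.0901] 233
2769
guard [ 0.58194162 -0.12138568  0.09147077] [ 0.98700936 -0.16066277]
```

Platter confirmed at the stop: handle direction -9.2°, equal to the fixture yaw. Dowel midpoint is about (0.5045, -0.2342), with the line at 81°. Now I'll move over the jig.

>>> {"method": "move_arm", "body": {
  "increments": [
    {"xyz": [18, 25.7, 0], "roll": 0, "grip": 60},
    {"xyz": [18, 25.7, 0], "roll": 0, "grip": 60},
    {"xyz": [18, 25.7, 0], "roll": 0, "grip": 60},
    {"xyz": [18, 25.7, 0], "roll": 0, "grip": 60},
    {"xyz": [18, 25.7, 0], "roll": 0, "grip": 60}
  ]
}}

```text
time_s: 7.65
position: [0.5616, -0.1089, 0.2075]
tcp_rot: [[-0.987, 0.159, -0.005], [0.159, 0.987, 0.003], [0.006, 0.002, -1.0]]
force: [0.3, -0.5, 0.4]
opening: 0.598
grasp_force: 0.0
```

>>> {"method": "move_arm", "body": {
  "increments": [
    {"xyz": [18, 25.7, 0], "roll": 0, "grip": 60},
    {"xyz": [18, 25.7, 0], "roll": 0, "grip": 60},
    {"xyz": [18, 25.7, 0], "roll": 0, "grip": 60},
    {"xyz": [18, 25.7, 0], "roll": 0, "grip": 60},
    {"xyz": [18, 25.7, 0], "roll": 0, "grip": 60}
  ]
}}

```text
time_s: 8.07
position: [0.4928, 0.0318, 0.208]
tcp_rot: [[-0.987, 0.158, -0.005], [0.158, 0.987, 0.001], [0.005, 0.0, -1.0]]
force: [0.5, 0.9, 0.1]
opening: 0.6
grasp_force: 0.0
```

>>> {"method": "move_arm", "body": {
  "increments": [
    {"xyz": [18, 25.7, 0], "roll": 0, "grip": 60},
    {"xyz": [18, 25.7, 0], "roll": 0, "grip": 60},
    {"xyz": [17, 25.7, 0], "roll": 0, "grip": 60},
    {"xyz": [0, 0, 0], "roll": 0.123, "grip": 60},
    {"xyz": [0, 0, 0], "roll": 0.123, "grip": 60}
  ]
}}

```text
time_s: 8.48
position: [0.4522, 0.1165, 0.2081]
tcp_rot: [[-0.918, 0.396, -0.006], [0.396, 0.918, 0.0], [0.006, -0.002, -1.0]]
force: [-0.1, -0.2, 0.5]
opening: 0.6
grasp_force: 0.0
```

>>> {"method": "move_arm", "body": {
  "increments": [
    {"xyz": [0, 0, 0], "roll": 0.123, "grip": 60},
    {"xyz": [0, 0, 0], "roll": 0.123, "grip": 60},
    {"xyz": [0, 0, 0], "roll": 0.123, "grip": 60},
    {"xyz": [0, 0, 0], "roll": 0.123, "grip": 60},
    {"xyz": [0, 0, 0], "roll": 0.123, "grip": 60}
  ]
}}

```text
time_s: 8.9
position: [0.4534, 0.1148, 0.2081]
tcp_rot: [[-0.518, 0.855, -0.005], [0.855, 0.518, 0.0], [0.003, -0.005, -1.0]]
force: [-0.5, -0.2, -0.7]
opening: 0.597
grasp_force: 0.0
```

>>> {"method": "move_arm", "body": {
  "increments": [
    {"xyz": [0, 0, 0], "roll": 0.123, "grip": 60},
    {"xyz": [0, 0, 0], "roll": 0.123, "grip": 60},
    {"xyz": [0, 0, 0], "roll": 0.123, "grip": 60},
    {"xyz": [0, 0, 0], "roll": 0, "grip": 60},
    {"xyz": [0, 0, 0], "roll": 0, "grip": 60}
  ]
}}

```text
time_s: 9.32
position: [0.454, 0.1147, 0.2086]
tcp_rot: [[-0.184, 0.983, -0.004], [0.983, 0.184, 0.0], [0.001, -0.004, -1.0]]
force: [0.3, 0.2, 0.0]
opening: 0.6
grasp_force: 0.0
```

Run:
```python
from h import *
s=st(); T,m=wpose(); im,d=bot.capture("wrist"); cv2.imwrite("pics/w3.png",im[:,:,::-1]); W=wcloud(d,T,m)
z=W[...,2]; rr=np.hypot(W[...,0]-.456,W[...,1]-.1155)
P=W[(rr<.04)&(z>.054)&(z<.066)]; c=P.mean(0); u,sv,v=np.linalg.svd(P[:,:2]-c[:2],full_matrices=False); q=(P[:,:2]-c[:2])@v.T
mid=c[:2]+((np.percentile(q,99,axis=0)+np.percentile(q,1,axis=0))/2)@v
print(len(P),c,mid,v[0],np.degrees(np.arctan2(v[0,1],v[0,0])),np.ptp(q,axis=0))
D=np.r_[mid,.022]-s["position"]; print("tool shift mm",np.round(1e3*np.array(s["tcp_rot"]).T@D,1))
```

```text
t 9.32 p [0.454  0.1147 0.2086] phi 100.61 z [-0.004  0.    -1.   ] F [0.3 0.2 0. ] op 0.6 gf 0.0 q [  0.5  19.5 104.7   0.   56.  -10.2]
970 [0.45687124 0.11595819 0.05886626] [0.45710422 0.11528537] [ 0.18514892 -0.98271048] -79.33018536187384 [0.05578911 0.01345731]
tool shift mm [-1.000e-01  3.900e+00  1.866e+02]
```

View pics/w3.png

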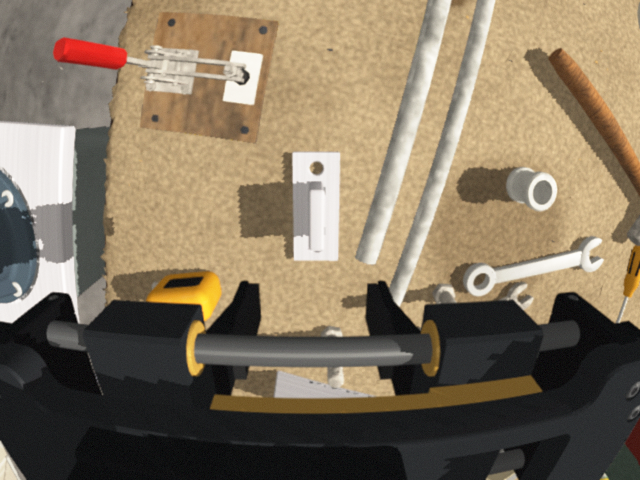

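The wrist view shows the aluminium jig at (316,206) with its rib upright and aligned with the tool. I'll descend and grip.

>>> {"method": "move_arm", "body": {
  "increments": [
    {"xyz": [0, 4, 35], "roll": 0, "grip": 60},
    {"xyz": [0, 0, 35], "roll": 0, "grip": 60},
    {"xyz": [0, 0, 35], "roll": 0, "grip": 60},
    {"xyz": [0, 0, 35], "roll": 0, "grip": 60},
    {"xyz": [0, 0, 30], "roll": 0, "grip": 60}
  ]
}}

```text
time_s: 9.78
position: [0.4585, 0.1153, 0.0379]
tcp_rot: [[-0.183, 0.983, -0.002], [0.983, 0.183, 0.0], [0.0, -0.002, -1.0]]
force: [0.0, -0.0, -0.7]
opening: 0.599
grasp_force: 0.0
```

>>> {"method": "move_arm", "body": {
  "increments": [
    {"xyz": [0, 0, 14], "roll": 0, "grip": 60},
    {"xyz": [0, 0, 0], "roll": 0, "grip": 60},
    {"xyz": [0, 0, 0], "roll": 0, "grip": 60}
  ]
}}

```text
time_s: 10.03
position: [0.4586, 0.1153, 0.0252]
tcp_rot: [[-0.182, 0.983, -0.003], [0.983, 0.182, 0.0], [0.001, -0.003, -1.0]]
force: [-0.3, 0.3, -0.9]
opening: 0.604
grasp_force: 0.0
```

>>> {"method": "move_arm", "body": {
  "increments": [
    {"xyz": [0, -1.5, 1], "roll": 0, "grip": 30},
    {"xyz": [0, 0, 0], "roll": 0, "grip": 30},
    {"xyz": [0, 0, 0], "roll": 0, "grip": 20},
    {"xyz": [0, 0, 0], "roll": 0, "grip": 10},
    {"xyz": [0, 0, 0], "roll": 0, "grip": 0}
  ]
}}

```text
time_s: 10.45
position: [0.4585, 0.115, 0.0259]
tcp_rot: [[-0.181, 0.983, 0.002], [0.983, 0.181, 0.0], [-0.0, 0.002, -1.0]]
force: [0.3, -0.9, -0.1]
opening: 0.306
grasp_force: 0.0
```

>>> {"method": "move_arm", "body": {
  "increments": [
    {"xyz": [0, 0, 0], "roll": 0, "grip": 0},
    {"xyz": [0, 0, 0], "roll": 0, "grip": 0},
    {"xyz": [0, 0, 0], "roll": 0, "grip": 0},
    {"xyz": [0, 0, 0], "roll": 0, "grip": 0},
    {"xyz": [0, 0, 0], "roll": 0, "grip": 0}
  ]
}}

```text
time_s: 10.87
position: [0.4575, 0.115, 0.0254]
tcp_rot: [[-0.181, 0.983, -0.001], [0.983, 0.181, -0.0], [0.0, -0.001, -1.0]]
force: [-2.2, -0.3, 5.8]
opening: 0.158
grasp_force: 30.0
```

>>> {"method": "move_arm", "body": {
  "increments": [
    {"xyz": [0, 0, -8], "roll": 0, "grip": 0},
    {"xyz": [0, 0, -20], "roll": 0, "grip": 0},
    {"xyz": [0, 0, -30], "roll": 0, "grip": 0},
    {"xyz": [0, 0, -35], "roll": 0, "grip": 0},
    {"xyz": [0, 0, -35], "roll": 0, "grip": 0}
  ]
}}

```text
time_s: 11.28
position: [0.4571, 0.115, 0.154]
tcp_rot: [[-0.181, 0.984, -0.002], [0.984, 0.181, 0.0], [0.0, -0.002, -1.0]]
force: [1.0, 0.6, -3.5]
opening: 0.161
grasp_force: 30.0
```

>>> {"method": "move_arm", "body": {
  "increments": [
    {"xyz": [0, 0, -22], "roll": 0, "grip": 0},
    {"xyz": [0, 0, 0], "roll": 0, "grip": 0},
    {"xyz": [0, 0, 0], "roll": 0, "grip": 0}
  ]
}}

```text
time_s: 11.53
position: [0.4585, 0.115, 0.1762]
tcp_rot: [[-0.181, 0.983, 0.003], [0.983, 0.181, 0.0], [-0.001, 0.003, -1.0]]
force: [-0.8, 0.6, -3.2]
opening: 0.156
grasp_force: 30.0
```

Run:
```python
from h import *
s=st(); T,m=wpose(); im,d=bot.capture("wrist"); cv2.imwrite("pics/w4.png",im[:,:,::-1]); W=wcloud(d,T,m); np.save("pics/w4.npy",W)
```

```text
t 11.53 p [0.4585 0.115  0.1762] phi 100.44 z [ 0.003  0.    -1.   ] F [-0.8  0.6 -3.2] op 0.156 gf 29.999625678174198 q [  0.5  22.6 106.4   0.   50.8  -9.9]
```

View pics/w4.png

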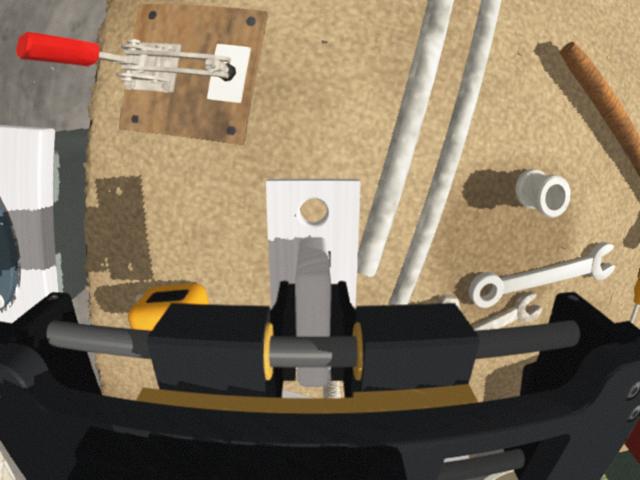

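The jig is held level, with its front hole at (314,210). Next I measure its pose in the tool frame.

```bash
cat >> h.py <<'E'
def jigintool(W,s):
    R=np.array(s["tcp_rot"]); P=(W-s["position"])@R   # tool coords
    x,y,z=np.moveaxis(P,-1,0)
    m=(np.abs(z-.0175)<.008)&(x>.02)&(x<.08)&(np.abs(y)<.04)
    n,L,sx,_=cv2.connectedComponentsWithStats(m.astype(np.uint8)); m=L==1+np.argmax(sx[1:,4])
    Q=P[m]; A=np.c_[Q[:,:2],np.ones(len(Q))]; co=np.linalg.lstsq(A,Q[:,2],rcond=None)[0]
    f=cv2.findContours(m.astype(np.uint8),cv2.RETR_CCOMP,cv2.CHAIN_APPROX_NONE); ho=None
    for c,h in zip(f[0],f[1][0]):
        if h[3]>=0 and len(c)>15:
            pp=P[c[:,0,1],c[:,0,0]]; pp=pp[~np.isnan(pp[:,0])&(abs(pp[:,2]-.0175)<.008)]; lo=(pp[:,:2].max(0)+pp[:,:2].min(0))/2; print("hole",np.round(lo*1e3,1),"size",np.round(np.ptp(pp,axis=0)*1e3,1))
    sel=(Q[:,0]>.045)&(Q[:,0]<.053)
    print("plate: z0 tilt x,y",np.round(co,4),"x max",np.percentile(Q[:,0],99.5),"side mid y by x:",[(a,np.round((np.percentile(Q[(Q[:,0]>a)&(Q[:,0]<a+.006),1],[1,99])*1e3),1)) for a in(.03,.038,.046)])
    return P
E
python3 - <<'E'
from h import *
s=bot.read_state(); jigintool(np.load("pics/w4.npy"),s)
E
```

```text
hole [39.6  1.8] size [14.7 14.   9.6]
plate: z0 tilt x,y [ 0.0149 -0.0044  0.0153] x max 0.055870825253982945 side mid y by x: [(0.03, array([-20.9,  24. ])), (0.038, array([-21.1,  24.2])), (0.046, array([-21.,  24.]))]
```

>>> {"method": "move_arm", "body": {
  "increments": [
    {"xyz": [-15, 0, 0], "roll": 0, "grip": 0},
    {"xyz": [-31, 0, 0], "roll": 0, "grip": 0},
    {"xyz": [-31, 0, 0], "roll": 0, "grip": 0},
    {"xyz": [-31, 0, 0], "roll": 0, "grip": 0},
    {"xyz": [-31, 0, 0], "roll": 0, "grip": 0}
  ]
}}

```text
time_s: 12.0
position: [0.4815, -0.0225, 0.1728]
tcp_rot: [[-0.181, 0.983, -0.005], [0.983, 0.181, 0.001], [0.002, -0.005, -1.0]]
force: [1.6, 0.6, -2.2]
opening: 0.157
grasp_force: 30.0
```

>>> {"method": "move_arm", "body": {
  "increments": [
    {"xyz": [-31, 0, 0], "roll": 0, "grip": 0},
    {"xyz": [-31, 0, 0], "roll": 0, "grip": 0},
    {"xyz": [-31, 0, 0], "roll": 0, "grip": 0},
    {"xyz": [-31, 0, 0], "roll": 0, "grip": 0},
    {"xyz": [-31, 0, 0], "roll": 0, "grip": 0}
  ]
}}

```text
time_s: 12.42
position: [0.5096, -0.1749, 0.1723]
tcp_rot: [[-0.181, 0.984, -0.005], [0.984, 0.181, 0.003], [0.004, -0.004, -1.0]]
force: [0.1, 0.3, -1.1]
opening: 0.159
grasp_force: 30.0
```

>>> {"method": "move_arm", "body": {
  "increments": [
    {"xyz": [-31, 0, 0], "roll": 0, "grip": 0},
    {"xyz": [-31, 0, 0], "roll": 0, "grip": 0},
    {"xyz": [-31, 0, 0], "roll": 0, "grip": 0},
    {"xyz": [-31, 0, 0], "roll": 0, "grip": 0},
    {"xyz": [-15, 0, 0], "roll": 0, "grip": 0}
  ]
}}

```text
time_s: 12.83
position: [0.5358, -0.3145, 0.172]
tcp_rot: [[-0.179, 0.984, -0.002], [0.984, 0.179, 0.0], [0.001, -0.002, -1.0]]
force: [0.0, -1.2, -1.4]
opening: 0.16
grasp_force: 30.0
```

>>> {"method": "move_arm", "body": {
  "increments": [
    {"xyz": [0, 0, 0], "roll": 0.113, "grip": 0},
    {"xyz": [0, 0, 0], "roll": 0.113, "grip": 0},
    {"xyz": [0, 0, 0], "roll": 0.113, "grip": 0},
    {"xyz": [0, 0, 0], "roll": 0, "grip": 0},
    {"xyz": [0, 0, 0], "roll": 0, "grip": 0}
  ]
}}

```text
time_s: 13.25
position: [0.5351, -0.3101, 0.1725]
tcp_rot: [[0.154, 0.988, -0.004], [0.988, -0.154, 0.003], [0.002, -0.004, -1.0]]
force: [-0.1, 0.1, -1.7]
opening: 0.161
grasp_force: 30.0
```

Run:
```python
from h import *
s=st(); T,m=wpose(); im,d=bot.capture("wrist"); cv2.imwrite("pics/w5.png",im[:,:,::-1]); W=wcloud(d,T,m); np.save("pics/w5.npy",W)
P=jigintool(W,s)
z=W[...,2]; o=np.array([.556,-.242]); rr=np.hypot(W[...,0]-o[0],W[...,1]-o[1])
hi=(z>.058)&(z<.1)&(rr<.1); n,L,s_,ce=cv2.connectedComponentsWithStats(hi.astype(np.uint8))
for i in range(1,n):
    if s_[i,4]>8:
        k=(L==i); k&=z>np.nanmax(z[k])-.006; print(s_[i],"world",np.round(W[k].mean(0),4),"tool",np.round(P[k].mean(0)*1e3,1),k.sum())
```

```text
t 13.25 p [ 0.5351 -0.3101  0.1725] phi 81.16 z [-0.004  0.003 -1.   ] F [-0.1  0.1 -1.7] op 0.161 gf 30.000024810433388 q [-40.4  33.1  85.6  -0.   61.5 -31.6]
hole [40.1  0.6] size [14.6 14.  10. ]
plate: z0 tilt x,y [ 0.017  -0.0001  0.0165] x max 0.05622185481476074 side mid y by x: [(0.03, array([-22.1,  22.8])), (0.038, array([-22.3,  23. ])), (0.046, array([-22.2,  22.9]))]
[250  84  12  11  98] world [ 0.5117 -0.1952  0.0674] tool [109.7 -40.4 105.6] 88
[420 137  32  22 504] world [ 0.6323 -0.2548  0.09  ] tool [69.3 87.8 82.4] 302
[252 190  12  13 109] world [ 0.499  -0.2733  0.0671] tool [ 30.5 -40.9 105.6] 90
```

View pics/w5.png

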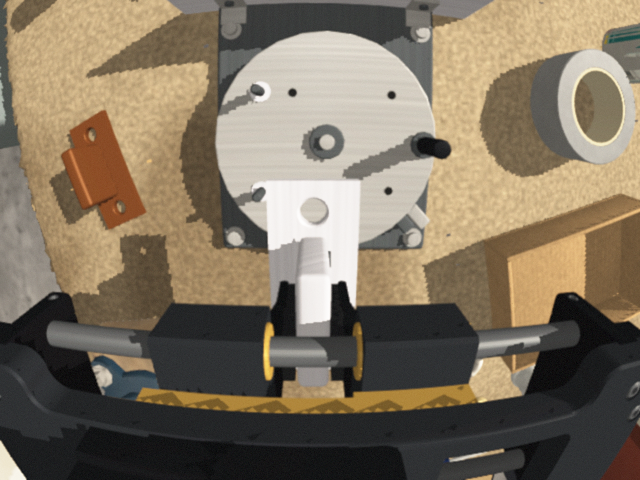

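Both dowels are visible at (260,91) and (258,190). In the tool frame they agree with the earlier world measurement, with the midpoint at (70, -41) mm and the line parallel within 0.4°. I'll move over them, then descend in part.

>>> {"method": "move_arm", "body": {
  "increments": [
    {"xyz": [14, -8, 0], "roll": 0, "grip": 0},
    {"xyz": [20, -12, 0], "roll": 0, "grip": 0},
    {"xyz": [20, -12, 0], "roll": 0, "grip": 0},
    {"xyz": [16, -9, 0], "roll": 0, "grip": 0},
    {"xyz": [0, 0, 0], "roll": 0, "grip": 0}
  ]
}}

```text
time_s: 13.72
position: [0.5038, -0.2306, 0.174]
tcp_rot: [[0.152, 0.988, -0.005], [0.988, -0.152, 0.005], [0.004, -0.006, -1.0]]
force: [-0.6, 0.9, -2.6]
opening: 0.157
grasp_force: 30.0
```

>>> {"method": "move_arm", "body": {
  "increments": [
    {"xyz": [0, 0, 15], "roll": 0, "grip": 0},
    {"xyz": [0, 0, 20], "roll": 0, "grip": 0},
    {"xyz": [0, 0, 15], "roll": 0, "grip": 0},
    {"xyz": [0, 0, 5], "roll": 0, "grip": 0},
    {"xyz": [0, 0, 0], "roll": 0, "grip": 0}
  ]
}}

```text
time_s: 14.13
position: [0.506, -0.2351, 0.1184]
tcp_rot: [[0.155, 0.988, -0.003], [0.988, -0.155, 0.002], [0.001, -0.003, -1.0]]
force: [-0.1, 0.5, -2.7]
opening: 0.159
grasp_force: 30.0
```

>>> {"method": "move_arm", "body": {
  "increments": [
    {"xyz": [0, 0, 0], "roll": 0, "grip": 0},
    {"xyz": [0, 0, 0], "roll": 0, "grip": 0},
    {"xyz": [0, 0, 0], "roll": 0, "grip": 0}
  ]
}}

```text
time_s: 14.38
position: [0.5074, -0.2359, 0.121]
tcp_rot: [[0.156, 0.988, 0.002], [0.988, -0.156, -0.001], [-0.001, 0.002, -1.0]]
force: [-0.0, -0.5, -2.6]
opening: 0.157
grasp_force: 30.0
```

Run:
```python
from h import *
s=st(); T,m=wpose(); im,d=bot.capture("wrist"); W=wcloud(d,T,m); P=jigintool(W,s)
D=np.array([.5052,-.2343,.068+.011+.025])-s["position"]; print(np.round(1e3*np.array(s["tcp_rot"]).T@D,1))
cv2.imwrite("pics/w6.png",cv2.resize(im[100:300,220:420,::-1],None,fx=3,fy=3))
```

```text
t 14.38 p [ 0.5074 -0.2359  0.121 ] phi 81.02 z [ 0.002 -0.001 -1.   ] F [-0.  -0.5 -2.6] op 0.157 gf 29.999761185608804 q [-36.4  33.2  96.9   0.   49.7 -27.4]
hole [40.1  0.6] size [14.5 14.   9.2]
plate: z0 tilt x,y [0.0182 0.0002 0.0164] x max 0.056222431098027686 side mid y by x: [(0.03, array([-22.1,  22.8])), (0.038, array([-22.3,  23. ])), (0.046, array([-22.1,  22.8]))]
[ 1.3 -2.5 17. ]
```

View pics/w6.png

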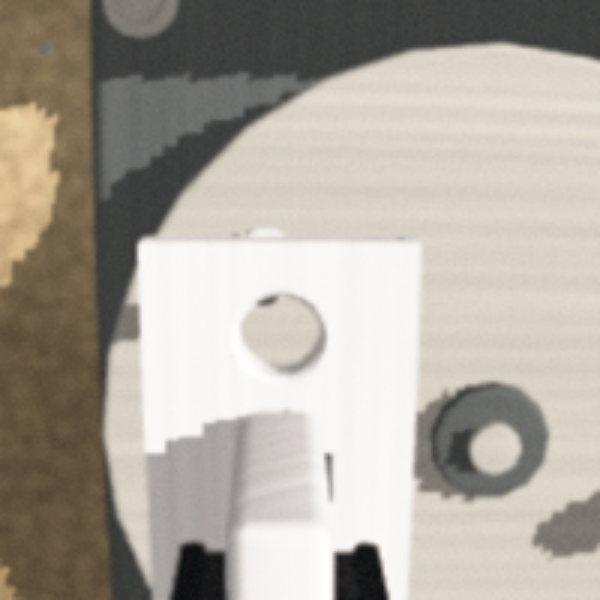

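>>> {"method": "move_arm", "body": {
  "increments": [
    {"xyz": [0, 0, 0], "roll": 0, "grip": 0},
    {"xyz": [0, 0, 0], "roll": 0, "grip": 0},
    {"xyz": [0, 0, 0], "roll": 0, "grip": 0}
  ]
}}

```text
time_s: 14.68
position: [0.5068, -0.2354, 0.1204]
tcp_rot: [[0.156, 0.988, 0.001], [0.988, -0.156, -0.0], [-0.0, 0.001, -1.0]]
force: [-0.5, -0.1, -1.3]
opening: 0.161
grasp_force: 30.0
```

Run:
```python
from h import *
s=st(); T,m=wpose(); im,d=bot.capture("wrist"); W=wcloud(d,T,m)
K=np.array(m["intrinsics"]); print("cam in tool",np.round(np.array(m["tool_from_camera"])[:3,3],3))
def proj(p):
    q=np.linalg.inv(T)@np.r_[p,1]; r=np.hypot(q[0],q[1]); a=np.arctan2(r,q[2])/r; return K[0,0]*a*q[0]+K[0,2],K[1,1]*a*q[1]+K[1,2]
print("pred tip px",proj([.5117,-.1952,.0675]), "front hole px",proj(s["position"]+np.array(s["tcp_rot"])@[.04,.0005,.0175]))
z=W[...,2]; k=(z>.060)&(z<.073)&(np.hypot(W[...,0]-.5115,W[...,1]+.195)<.012); v,u=np.nonzero(k); print("tip seen",k.sum(),u.mean() if k.any() else 0,v.mean() if k.any() else 0,W[k].mean(0) if k.any() else 0)
for i in range(4):
    bot.capture("top"); print(np.round(bot.read_state()["position"],4))
```

```text
t 14.68 p [ 0.5068 -0.2354  0.1204] phi 81.01 z [ 0.001 -0.    -1.   ] F [-0.5 -0.1 -1.3] op 0.161 gf 29.99974301084876 q [-36.4  33.2  97.    0.   49.7 -27.4]
cam in tool [ 0.084  0.001 -0.163]
pred tip px (np.float64(309.33522699122716), np.float64(197.08902839499433)) front hole px (np.float64(312.7367620550414), np.float64(212.15776031895703))
tip seen 25 309.68 200.12 [ 0.51160441 -0.197096    0.06724257]
[ 0.5067 -0.2354  0.1202]
[ 0.5067 -0.2353  0.1202]
[ 0.5067 -0.2353  0.1201]
[ 0.5067 -0.2353  0.1201]
```

The tip shows through the front hole at (310,200), close to the predicted (309,197). The pose has settled, so this is the final small correction and descent.

>>> {"method": "move_arm", "body": {
  "increments": [
    {"xyz": [0.8, -2, 0], "roll": 0, "grip": 0},
    {"xyz": [0, 0, 5], "roll": 0, "grip": 0},
    {"xyz": [0, 0, 5], "roll": 0, "grip": 0},
    {"xyz": [0, 0, 5], "roll": 0, "grip": 0},
    {"xyz": [0, 0, 1], "roll": 0, "grip": 0}
  ]
}}

```text
time_s: 15.35
position: [0.5042, -0.2338, 0.1028]
tcp_rot: [[0.156, 0.988, -0.002], [0.988, -0.156, 0.001], [0.001, -0.002, -1.0]]
force: [-0.3, 0.4, -2.7]
opening: 0.162
grasp_force: 30.0
```

>>> {"method": "move_arm", "body": {
  "increments": [
    {"xyz": [0, 0, 0], "roll": 0, "grip": 0},
    {"xyz": [0, 0, 0], "roll": 0, "grip": 0},
    {"xyz": [0, 0, 0], "roll": 0, "grip": 0},
    {"xyz": [0, 0, 0], "roll": 0, "grip": 0},
    {"xyz": [0, 0, 0], "roll": 0, "grip": 0}
  ]
}}

```text
time_s: 15.77
position: [0.505, -0.2343, 0.1043]
tcp_rot: [[0.156, 0.988, 0.0], [0.988, -0.156, -0.0], [-0.0, 0.0, -1.0]]
force: [-0.1, 0.0, -1.5]
opening: 0.159
grasp_force: 30.0
```

>>> {"method": "move_arm", "body": {
  "increments": [
    {"xyz": [0, 0, 0], "roll": 0, "grip": 0},
    {"xyz": [0, 0, 0], "roll": 0, "grip": 0},
    {"xyz": [0, 0, 0], "roll": 0, "grip": 0},
    {"xyz": [0, 0, 0], "roll": 0, "grip": 0},
    {"xyz": [0, 0, 0], "roll": 0, "grip": 0}
  ]
}}

```text
time_s: 16.18
position: [0.5049, -0.2342, 0.1041]
tcp_rot: [[0.156, 0.988, 0.0], [0.988, -0.156, -0.0], [-0.0, 0.0, -1.0]]
force: [0.1, -0.3, -2.4]
opening: 0.159
grasp_force: 30.0
```

Run:
```python
from h import *
s=st(); T,m=wpose(); im,d=bot.capture("wrist"); W=wcloud(d,T,m); P=jigintool(W,s)
z=W[...,2]; k=(z>.060)&(z<.073)&(np.hypot(W[...,0]-.5115,W[...,1]+.195)<.012); print(k.sum(),W[k].mean(0) if k.any() else 0)
h=(z>.084)&(z<.096)&(np.hypot(W[...,0]-.632,W[...,1]+.255)<.02); print("handle",W[h].mean(0))
```

```text
t 16.18 p [ 0.5049 -0.2342  0.1041] phi 81.01 z [ 0. -0. -1.] F [ 0.1 -0.3 -2.4] op 0.159 gf 29.99991442076862 q [-36.4  34.6  97.9  -0.   47.5 -27.4]
hole [40.   0.6] size [14.9 14.1  9.5]
plate: z0 tilt x,y [ 0.0193 -0.0006  0.0164] x max 0.05623135559990388 side mid y by x: [(0.03, array([-22. ,  22.9])), (0.038, array([-22.3,  23. ])), (0.046, array([-22.2,  22.8]))]
143 [ 0.51124795 -0.19470818  0.06756595]
handle [ 0.63154291 -0.25372935  0.08908007]
```

```bash
cat > c.py <<'E'
from h import *
def z(W,p,R):
    P=(W-p)@R; m=(abs(P[...,0]-.05)<.004)&(abs(P[...,1])<.018)&(abs(P[...,2]-.0175)<.01); return np.median(P[m][:,2]),m.sum()
E
python3 - <<'E'
from c import *
c=np.cos; 
def R(ph,zz=0): a=np.radians(ph); return np.array([[c(a),np.sin(a),0],[np.sin(a),-c(a),0],[0,0,-1.]])
print(z(np.load("pics/w4.npy"),[.4585,.115,.1762],R(100.44)), z(np.load("pics/w5.npy"),[.5351,-.3101,.1725],R(81.16)))
s=bot.read_state(); T,m=wpose(); im,d=bot.capture("wrist"); print(z(wcloud(d,T,m),s["position"],np.array(s["tcp_rot"])),st()["time_s"])
E
```

```text
(np.float64(0.017050188006336897), np.int64(1143)) (np.float64(0.016889743503122195), np.int64(1133))
t 16.28 p [ 0.5048 -0.2342  0.104 ] phi 81.0 z [-0.  0. -1.] F [-0.6 -0.2 -1.7] op 0.158 gf 29.99969495460391 q [-36.4  34.6  97.9   0.   47.5 -27.4]
(np.float64(0.01700943837495929), np.int64(1147)) 16.2833
```

There is no slip: the plate top is still 17.0 mm below the TCP, so the underside sits about 11 mm above the tips. Centring and angle are within tolerance, so I'm handing in.

```bash
python3 -c "
from rig import bot
print(bot.hand_in())"
```

```text
the job is handed in; nothing more can be done
None
```

The job is handed in: the platter is against its stop, and the jig is held level and centred about 11 mm above the dowel tips. I got no verdict back from the judging.

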